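# Catch the spice tin as the rack pops it out

## Robot

A 6-joint arm with a two-finger parallel gripper is mounted at the origin on the work surface. World frame = base frame: x ahead of the robot, y to its left, z up, the work surface at z = 0. Lengths are in m, angles in degrees, forces in N, time in s.
With the tool pointing down it reaches from about 0.375 to 0.9 m from the base axis. Payload 3.1 kg.
Tool frame: the origin (TCP) lies at the very end of the fingers, on their centre line; the grasp point (between the pads) lies 19 mm behind it; z points along the fingers, y is the line along which they close (so a half turn about z gives the same grasp; the last joint's range is limited). The gripper opens to 87 mm and grips with 3 to 60 N. Pads are 19 mm wide; open, the fingers measure 117 mm over their backs; the gripper's body (75 mm by 190 mm) begins 51 mm behind the grasp point.
Start: joints at [57.725, 30.224, 82.088, -0, 67.689, -10.227], TCP at [0.235, 0.579, 0.188] pointing down, gripper open.
Joint ranges: [-176.69, 176.69], [-43.24, 126.21], [12.49, 139.97], [-82, 262], [0, 151.66], [-163.58, 163.58]. Speed limits (degrees/s): [159.86, 159.86, 180, 180, 180, 180].

## Interface

Orientations are given as a 3x3 rotation matrix whose columns are the frame's x, y, z axes.
In Python, from rig import * gives the robot as it stands.
- The arm moves only by the tool jog_arm, never from a script. Its arguments are lists of equal length, an entry for each row: "delta_pos": the shift along the world's x, y, z in cm, a list of three; "turn": the turn about the world's z in degrees; "grip": the closure, from 0 (fully open) to 1 (shut). In form: {"delta_pos": [[x, y, z], ...], "turn": [turn, ...], "grip": [grip, ...]}. A call has 1 to 12 rows; each row is the pose to reach, as a shift and turn from the pose commanded when the call began; what a row does not reach only later rows make up. A row lasts 1/8 s, in which the tool goes at most 62.5 mm and 10.7 degrees, less where a joint would pass 70% of its speed; a pose out of reach is approached as far as the arm can. A call with a gripper value outside its range is refused whole. The fingers move at their own pace and stop on an object; the grip force is fixed at half the most. Time passes only in rows, so rows that repeat a pose let the fingers close. It gives the time, the measured TCP pose, the force, the opening and the grip force at its end, in the units of the state.
- read_state(): the state, without advancing time (a new reading comes with each control period).
- capture(name): name is "scene" or "top" or "wrist"; returns a dict with "color" (384x512x3 uint8, blue, green, red), "fovy" (degrees; the focal length in pixels is half the picture's height over the tangent of half this angle, whatever the lens; pixels are square), "cx", "cy" (the principal point, pixels), "k1" (the pictures are not rectified: a ray, as slopes to the right and down, at radius r is drawn at 1 + k1 r^2 times it, then the intrinsics apply), "camera_from_world" (4x4, takes a point from world to camera coordinates). Camera axes: x right, y up, looking along -z (the intrinsics and any distortion apply to the point x, -y, -z); pixel columns grow to the right and rows downward; lengths in m; the calibration is good to about 2 mm. A picture is of the moment at which its call begins. There is no depth.
- hand_in(): hands the job in; it is judged then, once.
The state is a dict: "time_s": time; "joint_positions": joint angles; "qvel": joint speeds; "tau": joint torques, N m; "position": TCP position; "tcp_rot": TCP orientation; "force": force on the tool from outside, world axes, zero at the start; "moment": the same for the moment, N m; "opening": opening from 0.0 (shut) to 1.0 (fully open); "grasp_force": force on a finger pad.
Only numpy, scipy, OpenCV 4.12 (cv2) and the standard library are available. Lean on these libraries where they do the work, as an engineer would, in place of code of your own. Each camera call takes 0.05 s, during which the arm holds its last target. There are 200 camera calls.

## Task

Press the flat ejector key at the side of the spice-tin rack all the way down with one finger, and trap the tin that pops out of the cradle with the other finger, so that it stops partway down the chute and does not roll off the low end. Finish like that, still holding: the key kept down and the tin resting still against the finger in the chute. Never pick the tin up, and leave the other things on the table where they are.

Things in the scene. Friction and masses are not known exactly. Their poses are not given: they have to be found in the camera images.
- rack: Plywood spice-tin rack fixed to the table, 205 mm long (its x, -100 to +105 mm), 78 mm wide (its y, -39 to +39), with a foot out to y = +87 under the key. Origin: centre of the underside; z up. Along x runs an open-topped aluminium chute, 66 mm wide inside, centred on y = 0, falling 10 degrees towards -x. Its side walls, 6 mm thick, rise 16 mm above the floor; back wall 82 mm tall.
- chute_end (a point): Chute floor at its open low end, on the centre line: x = -100, z = 20 mm in the rack's frame. The floor rises from here by 0.176 mm per mm of x. A tin left alone rolls off here about half a second after it pops out.
- lip (a point): Top of the lip on the centre line, x = 56, z = 54 mm in the rack's frame: a 6 mm high ridge across the chute floor that keeps the tin in its cradle on the +x side. Pressing the key raises a plate under the tin, which tips it over the lip at roughly 0.2 rad of key travel; it then rolls towards -x.
- tin: Spice tin lying across the chute: cylinder 40 mm in diameter, 62 mm long, aluminium with paper band and white cap, about 150 g. Origin: middle of its axis. It rolls, so only the position matters. At first it lies in the cradle, origin at about x = 69, z = 70 mm in the rack's frame; rolling in the chute its origin is 20 mm above the floor.
- key (a joint): Turn of the ejector key about a hinge across the rack at x = 35, z = 32 mm: 0 = up, 0.31 rad = all the way down; it springs back when let go. About 2 N starts it and 6 N holds it fully down.
- key_top (a point): Centre of the top of the key's flat aluminium pad, 36 mm (x) by 34 mm (y), beside the chute on its +y side: in the rack's frame at x = -10, y = 63, z = 62 mm when up, about x = -16, z = 47 mm when fully down. The point moves with the key.
- lane_stop (a point): Fixed point on the chute floor, on its centre line (y = 0) level with the raised key: in the rack's frame x = -10, z = 36 mm. A fingertip standing here, its tip 3 to 25 mm above this point, stops the tin. It is 63 mm in y from the key's centre.
- spare_tin: Bystander: a like tin standing upright on the table beside the rack, 40 mm in diameter, 62 mm tall; origin at its underside.
- cutter_a: Bystander: round steel biscuit cutter, 60 mm in diameter, 25 mm tall, on the table on the key's side of the rack; origin at its underside.
- cutter_b: Bystander: round steel biscuit cutter, 48 mm in diameter, 25 mm tall, on the table on the other side of the rack, by the spare tin; origin at its underside.
Mind the look-alikes: they are no part of the job. Leave any blue or green look-alike of the tin alone.

How it is judged (in metres and radians):
On the way, in this order (a step that is already met when the one before it is completed fails the run):
1. the ejector key is being pressed (value of joint key above 0.1 rad).
2. the popped tin is trapped in the chute by a finger while the key is kept down (value of joint key above 0.2 rad and x of tin in the frame of rack between -0.06 and 0.05 m and y of tin in the frame of rack between -0.02 and 0.02 m and z of tin in the frame of rack below 0.08 m and contact force between the fingers and tin above 0.02 N), for 0.3 s.
At the end, for the whole second after the job is handed in: The key is held down (above 0.2 of its 0.31 rad), and the tin rests still (under 20 mm/s) against a finger in the chute, its origin between x = -60 and +50 mm in the rack's frame, on the chute floor (origin below 80 mm) and not beside it (all of step 2 and linear speed of tin below 0.02 m/s); the arm keeps its last pose, push and grip.
It fails at once if the tin rolled off the low end or out of the rack (x of tin in the frame of rack below -0.085 m or y of tin in the frame of rack above 0.03 m or y of tin in the frame of rack below -0.03 m).
It fails at once if the tin was lifted (z of tin in the frame of rack above 0.105 m or (x of tin in the frame of rack below 0.03 m and z of tin in the frame of rack above 0.085 m)).
It fails at once if the tin left its cradle with the key up, or the key was let up after it popped (x of tin in the frame of rack below 0.045 m and value of joint key below 0.1 rad).
It fails at once if a bystander was moved (distance of any of spare_tin, cutter_a, cutter_b from where it was at the start of the episode above 0.02 m).
It also fails if it takes over 26 s, if anything falls off the work surface, if the arm or the gripper's body presses on something with over 40 N, if the wrist force passes 120 N, or if a joint passes its speed limit or range.

## Working session

There is one attempt and no reset: what is moved stays moved. The work goes in short steps, Python scripts to look and compute and a tool call to move; the robot and the scene stay as the last step left them, time stands still between calls to the robot, and variables do not carry over. Pictures are saved under pics/ and viewed, at most 10 in all, crops included, and the job is handed in when it is done.

Besides the shell and the picture viewer there is one more tool, called after "Request:" by a JSON object that holds its "name" and its "arguments". jog_arm: Moves the arm, as the interface text tells. Its arguments: {"type":"object","properties":{"delta_pos":{"type":"array"},"turn":{"type":"array"},"grip":{"type":"array"}},"required":["delta_pos","turn","grip"]}

```bash
mkdir -p pics; cat > h.py <<'E'
from rig import *
import numpy as np, cv2
def ray(c,u,v):
    f=c["color"].shape[0]/2/np.tan(np.radians(c["fovy"])/2)
    x,y=(u-c["cx"])/f,(v-c["cy"])/f
    K=np.eye(3); p=cv2.undistortPoints(np.array([[[x,y]]],float),K,np.array([c["k1"],0,0,0.]))[0,0]
    T=np.array(c["camera_from_world"]); R=T[:3,:3]
    return -R.T@T[:3,3], R.T@np.array([p[0],-p[1],-1])
def onz(c,u,v,z):
    o,d=ray(c,u,v); return o+d*(z-o[2])/d[2]
def proj(c,P):
    T=np.array(c["camera_from_world"]); q=T[:3,:3]@np.array(P)+T[:3,3]
    x,y=q[0]/-q[2],-q[1]/-q[2]; r=x*x+y*y; f=c["color"].shape[0]/2/np.tan(np.radians(c["fovy"])/2); k=1+c["k1"]*r
    return np.array([c["cx"]+f*x*k,c["cy"]+f*y*k])
E
python3 - <<'E'
from h import *
import pickle
for n in("scene","top"):
    c=capture(n); pickle.dump(c,open(n+".pkl","wb")); cv2.imwrite(f"pics/{n}.png",c["color"])
    print(n,c["fovy"],c["k1"],ray(c,256,192))
s=read_state(); print(s["time_s"],s["position"],s["tcp_rot"],s["force"])
E
```

```text
scene 42.686310650724835 0.042935775677393644 (array([ 0.81072764, -0.40962135,  0.8854011 ]), array([-0.28240256,  0.45817301, -0.84290572]))
top 49.07046437464983 -0.09436653240012602 (array([0.4219935 , 0.05395603, 0.81030875]), array([ 0.19750535, -0.02501605, -0.98027515]))
0.1 [0.23419795 0.57871386 0.18689116] [[-9.26878651e-01  3.75359790e-01 -9.97126856e-04]
 [ 3.75360969e-01  9.26877358e-01 -1.58295820e-03]
 [ 3.30035449e-04 -1.84149266e-03 -9.99998250e-01]] [ 0.2622629   0.04890807 -1.14598867]
```

View pics/top.png

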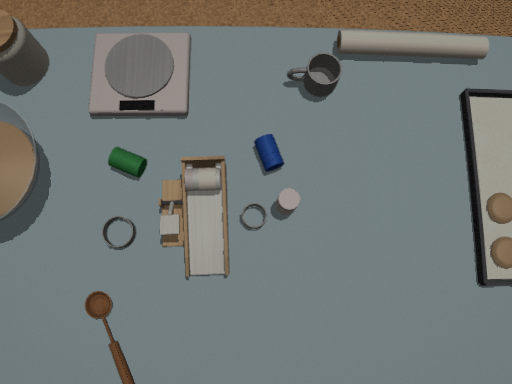

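View pics/scene.png

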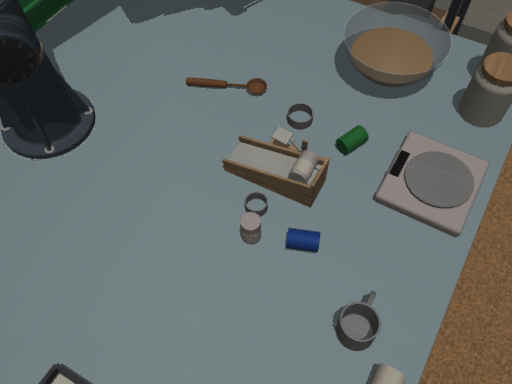

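The top view shows the rack around (205,215): tin at (203,178), key pad at (171,226), low end at y≈275. I'll zoom in to get the corners.

```bash
python3 - <<'E'
from h import *
import pickle
a=pickle.load(open("top.pkl","rb"))["color"][145:290,100:245]
b=pickle.load(open("scene.pkl","rb"))["color"][110:210,210:340]
a=cv2.resize(a,None,fx=4,fy=4,interpolation=cv2.INTER_CUBIC);cv2.imwrite("pics/a.png",a)
b=cv2.resize(b,None,fx=6,fy=6,interpolation=cv2.INTER_CUBIC);cv2.imwrite("pics/b.png",b)
E
```

```text
(no output)
```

View pics/a.png

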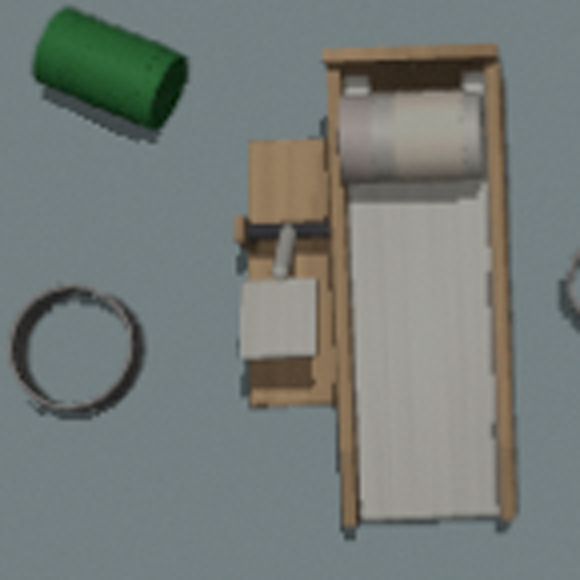

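View pics/b.png

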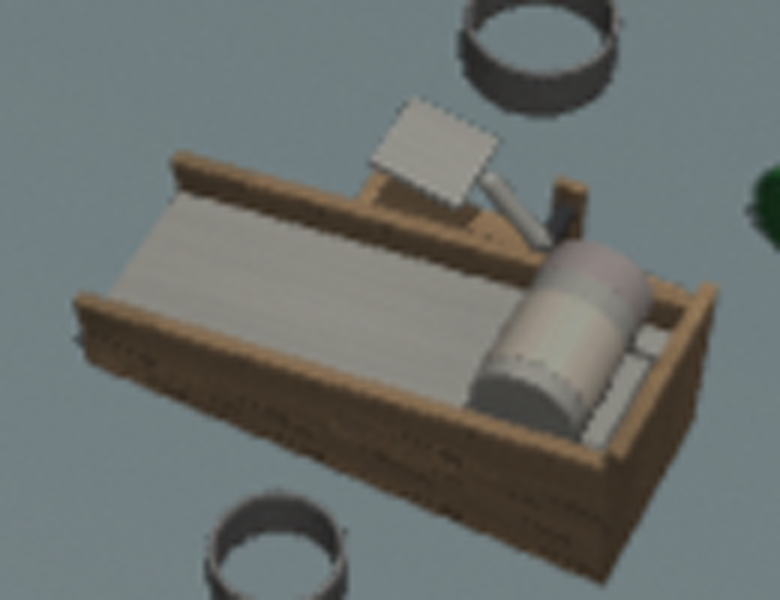

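Crop a shows the pad corners (243,280),(317,279),(316,357),(240,357), floor end (362,520),(498,515) and back wall top (325,53),(497,45). Crop b shows the pad centre near (436,151) and floor end (178,195),(112,295). I'll cast these rays onto planes at the known heights.

```bash
python3 - <<'E'
from h import *
import pickle
L=[("key",(-10,63,62),(279,318),(436,151)),("endL",(-100,33,20),(362,520),(178,195)),("endR",(-100,-33,20),(498,515),(112,295)),("bL",(105,39,82),(326,52),(716,288)),("bR",(105,-39,82),(497,45),(625,460))]
A=[];B=[]
for n,s,o in(("top",4,(100,145)),("scene",6,(210,110))):
    c=pickle.load(open(n+".pkl","rb"))
    for l in L:
        p=l[2] if n=="top" else l[3]
        u=[(p[i]+.5)/s-.5+o[i] for i in(0,1)]
        P=onz(c,*u,l[1][2]/1000); print(n,l[0],P.round(4)); A.append(l[1][:2]);B.append(P[:2])
A=np.array(A)/1000;B=np.array(B)
for sl in(slice(0,5),slice(5,10),slice(0,10)):
    a,b=A[sl],B[sl];am,bm=a.mean(0),b.mean(0)
    H=(a-am).T@(b-bm);th=np.arctan2(H[0,1]-H[1,0],H[0,0]+H[1,1])
    R=np.array([[np.cos(th),-np.sin(th)],[np.sin(th),np.cos(th)]]);t=bm-R@am
    print(np.degrees(th),t,"res mm",((a@R.T+t-b)*1000).round(1).tolist())
for q in((-10,63),(-10,0),(-16,63),(56,0)):print(q,R@np.array(q)/1000+t)
E
```

```text
top key [0.514  0.1898 0.062 ]
top endL [0.425  0.1563 0.02  ]
top endR [0.4273 0.0934 0.02  ]
top bL [0.6312 0.1692 0.082 ]
top bR [0.6347 0.0928 0.082 ]
scene key [0.5111 0.1914 0.062 ]
scene endL [0.4221 0.1568 0.02  ]
scene endR [0.4249 0.1056 0.02  ]
scene bL [0.6288 0.1708 0.082 ]
scene bR [0.633  0.0938 0.082 ]
1.8561056924891426 [0.52683571 0.12770277] res mm [[0.8, 0.5], [0.8, 1.2], [0.7, -1.9], [-0.7, 0.9], [-1.6, -0.7]]
0.7944607482315175 [0.52415609 0.13108608] res mm [[2.2, 2.6], [1.6, 5.9], [-0.3, -8.9], [-0.1, 0.7], [-3.4, -0.3]]
1.3272405706774244 [0.52549634 0.12939389] res mm [[0.1, 2.3], [-0.2, 3.8], [-1.0, 0.7], [-1.7, 1.6], [-3.3, 0.0], [2.9, 0.8], [2.7, 3.2], [1.4, -11.5], [0.8, 0.0], [-1.7, -1.0]]
(-10, 63) [0.51403978 0.19214537]
(-10, 0) [0.51549903 0.12916227]
(-16, 63) [0.50804139 0.19200639]
(56, 0) [0.58148132 0.130691  ]
```

Request:
{"name": "jog_arm", "arguments": {"delta_pos": [[3, -4.5, 0], [6, -9, 0], [9, -13.5, 0], [12, -18, 0], [15, -22.5, 0], [18, -27, 0], [21, -31.5, 0], [24, -36, 0], [26, -39, 0], [27.7, -42, -1], [27.7, -42, -3], [27.7, -42, -3]], "turn": [2, 4, 6, 8, 10, 12, 15, 18, 21, 24, 24, 24], "grip": [0.45, 0.45, 0.45, 0.45, 0.45, 0.45, 0.45, 0.45, 0.45, 0.45, 0.45, 0.45]}}

```text
time_s: 1.6
position: [0.51, 0.1586, 0.1562]
tcp_rot: [[-0.999, -0.033, -0.005], [-0.033, 0.999, -0.0], [0.005, -0.0, -1.0]]
force: [-1.0, -0.6, 1.0]
opening: 0.548
grasp_force: 0.0
```

```bash
python3 - <<'E'
from h import *
s=read_state();print(s["time_s"],s["position"],s["tcp_rot"],s["force"],s["opening"])
w=capture("wrist");t=capture("top");print(ray(w,256,192))
cv2.imwrite("pics/w1.png",w["color"])
a=t["color"][120:290,90:290];cv2.imwrite("pics/t1.png",cv2.resize(a,None,fx=3.5,fy=3.5,interpolation=cv2.INTER_CUBIC))
import pickle;pickle.dump(w,open("w1.pkl","wb"))
E
```

```text
1.6 [0.50999577 0.15864188 0.15616299] [[-9.99445596e-01 -3.29584414e-02 -4.71614401e-03]
 [-3.29571997e-02  9.99456706e-01 -3.40788246e-04]
 [ 4.72481360e-03 -1.85168412e-04 -9.99988821e-01]] [-1.034454   -0.5530951   0.99125197] 0.5476555050388137
(array([0.43378404, 0.1570439 , 0.3538629 ]), array([ 0.28058845,  0.02558461, -0.95964024]))
```

View pics/w1.png

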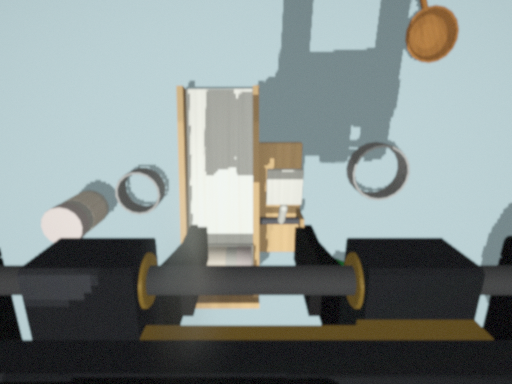

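The wrist view shows the key pad centre near (284,188), chute end corners near (187,90) and (254,89), and the fingers at (205,240) and (310,240). I'll check these against the earlier estimate.

```bash
python3 - <<'E'
from h import *
import pickle
c=pickle.load(open("w1.pkl","rb"))
for n,u,v,z in(("key",284.5,188,.062),("endR",187,90,.02),("endL",254,89,.02)):print(n,onz(c,u,v,z))
cv2.imwrite("pics/w1c.png",cv2.resize(c["color"][80:280,160:340],None,fx=3,fy=3,interpolation=cv2.INTER_CUBIC))
for P in((.5126,.1908,.062),(.516,.1278,.036),(.51,.127,.156),(.51,.190,.156)):print(P,proj(c,P))
E
```

```text
key [0.51429516 0.19160426 0.062     ]
endR [0.42811638 0.09345404 0.02      ]
endL [0.42498377 0.15996155 0.02      ]
(0.5126, 0.1908, 0.062) [283.76094976 186.24410831]
(0.516, 0.1278, 0.036) [219.54825363 180.7787773 ]
(0.51, 0.127, 0.156) [201.33020131 217.05905107]
(0.51, 0.19, 0.156) [296.87421573 220.01697985]
```

View pics/w1c.png

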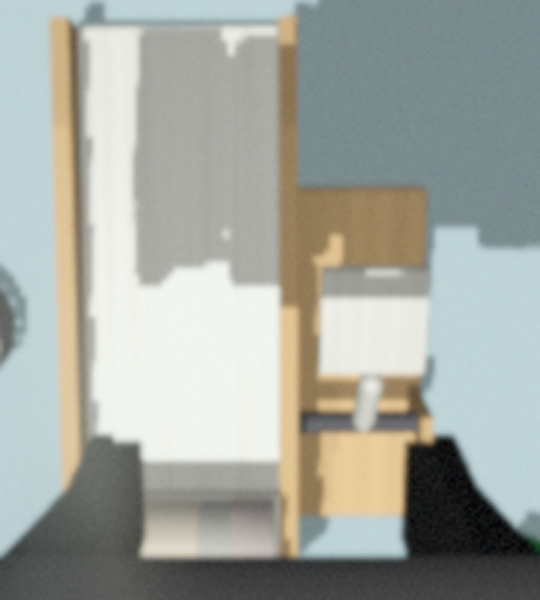

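Request:
{"name": "jog_arm", "arguments": {"delta_pos": [[0.1, 0, -3], [0.1, 0, -6], [0.1, 0, -8], [0.1, 0, -8.6], [0.1, 0, -8.6]], "turn": [0, 0, 0, 0, 0], "grip": [0.45, 0.45, 0.45, 0.45, 0.45]}}

```text
time_s: 2.33
position: [0.5129, 0.1597, 0.0723]
tcp_rot: [[-0.999, -0.035, 0.001], [-0.035, 0.999, 0.0], [-0.001, 0.0, -1.0]]
force: [1.4, -0.1, 0.0]
opening: 0.547
grasp_force: 0.0
```

```bash
python3 - <<'E'
from h import *
w=capture("scene")
cv2.imwrite("pics/s2.png",cv2.resize(w["color"][70:220,190:350],None,fx=4,fy=4,interpolation=cv2.INTER_CUBIC))
E
```

```text
(no output)
```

View pics/s2.png

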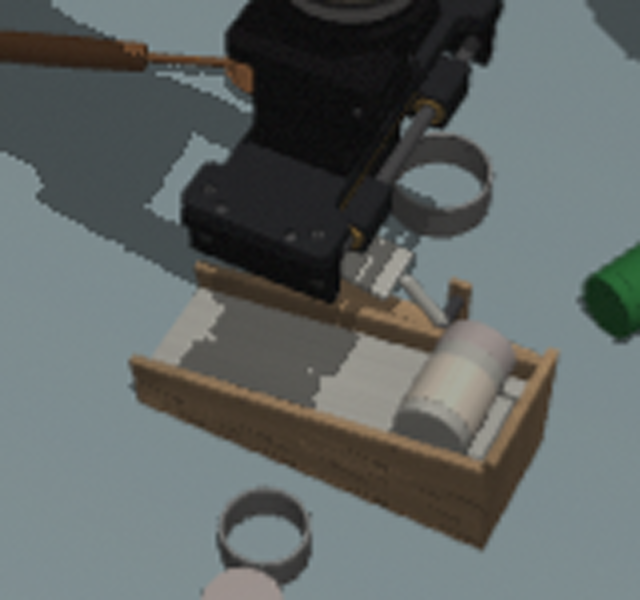

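The fingers are straddling the near chute wall and the tin is still in its cradle at (455,385). Pressing now.

Request:
{"name": "jog_arm", "arguments": {"delta_pos": [[-0.1, 0, -0.6], [-0.1, 0, -1.2], [-0.2, 0, -1.8], [-0.2, 0, -2.3], [-0.2, 0, -2.6], [-0.2, 0, -2.6], [-0.2, 0, -2.6], [-0.2, 0, -2.6]], "turn": [0, 0, 0, 0, 0, 0, 0, 0], "grip": [0.45, 0.45, 0.45, 0.45, 0.45, 0.45, 0.45, 0.45]}}

```text
time_s: 3.38
position: [0.5107, 0.1593, 0.0459]
tcp_rot: [[-0.999, -0.034, 0.0], [-0.034, 0.999, 0.0], [-0.0, 0.0, -1.0]]
force: [-0.4, -0.4, -0.3]
opening: 0.551
grasp_force: 0.0
```

```bash
python3 - <<'E'
from h import *
w=capture("scene")
cv2.imwrite("pics/s3.png",cv2.resize(w["color"][70:220,190:350],None,fx=4,fy=4,interpolation=cv2.INTER_CUBIC))
E
```

```text
(no output)
```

View pics/s3.png

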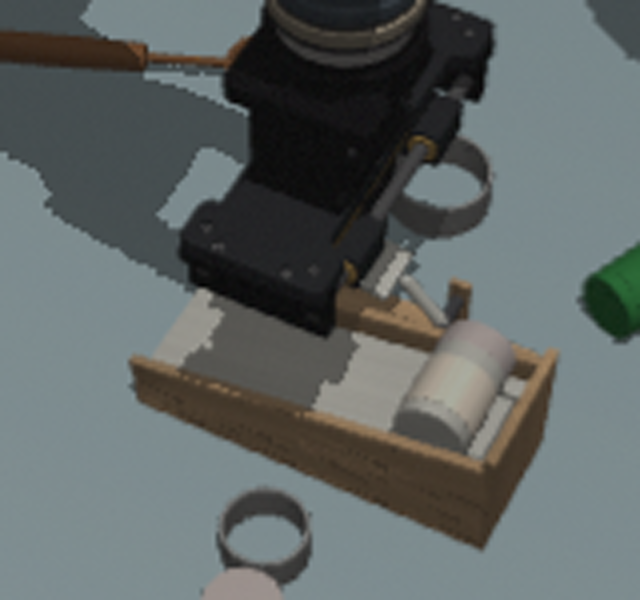

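```bash
python3 - <<'E'
from h import *
s=read_state();print(s["time_s"],s["position"],s["force"],s["moment"],np.round(s["tau"],2))
w=capture("wrist");t=capture("top")
a=cv2.resize(w["color"][60:300,130:390],(560,517),interpolation=cv2.INTER_CUBIC)
b=cv2.resize(t["color"][140:290,150:240],None,fx=2.6,fy=3.44,interpolation=cv2.INTER_CUBIC)
m=np.hstack([a,cv2.resize(b,(234,517))]);cv2.imwrite("pics/m.png",m)
E
```

```text
3.425 [0.51072033 0.15932415 0.04593759] [-0.84384106 -0.39501858 -0.77576139] [ 0.03141412  0.06029374 -0.04204728] [-0.000e+00 -4.037e+01 -9.960e+00 -2.000e-02  8.000e-02  0.000e+00]
```

View pics/m.png

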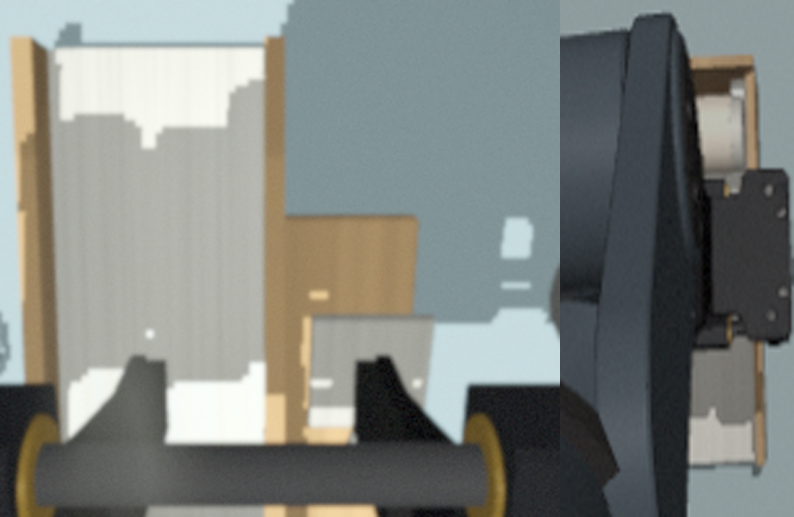

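```bash
python3 - <<'E'
from h import *
w=capture("wrist")
f=192/np.tan(np.radians(w["fovy"])/2);print("f",f,w["cx"],w["cy"],w["k1"])
cr=lambda x,y:(( x+.5)/2.154-.5+130,(y+.5)/2.154-.5+60)
for n,x,y in(("Lout",132,357),("Lin",165,360),("Rin",357,360),("Rout",390,357)):
    o,d=ray(w,*cr(x,y))
    for X in(.501,.511,.5205):print(n,X,(o+d*(X-o[0])/d[0]).round(4))
# key pad corners on z=.062/.047, pad width test
for z in(.062,.055,.047):
    P=[onz(w,*cr(*q),z) for q in((313,317),(433,320),(309,426))]
    print(z,P[0].round(4),"w",np.linalg.norm(P[1]-P[0]).round(4),"len",np.linalg.norm(P[2]-P[0]).round(4))
E
```

```text
f 320.54937887143495 250.5916445071985 191.02948176210933 0.0002856419645234003
Lout 0.501 [0.501  0.1278 0.0834]
Lout 0.511 [0.511  0.1234 0.0597]
Lout 0.5205 [0.5205 0.1192 0.0372]
Lin 0.501 [0.501  0.1362 0.0846]
Lin 0.511 [0.511  0.133  0.0611]
Lin 0.5205 [0.5205 0.13   0.0388]
Rin 0.501 [0.501  0.1843 0.0807]
Rin 0.511 [0.511  0.1883 0.0567]
Rin 0.5205 [0.5205 0.1921 0.0338]
Rout 0.501 [0.501  0.1932 0.078 ]
Rout 0.511 [0.511  0.1985 0.0536]
Rout 0.5205 [0.5205 0.2035 0.0303]
0.062 [0.4963 0.1743 0.062 ] w 0.0334 len 0.0336
0.055 [0.4988 0.1749 0.055 ] w 0.0347 len 0.0349
0.047 [0.5016 0.1756 0.047 ] w 0.0362 len 0.0364
```

```bash
python3 - <<'E'
from h import *
c=capture("scene")
for n,x,y in(("botR",334,330),("botL",190,288),("topR",350,250)):
    o,d=ray(c,(x+.5)/4-.5+190,(y+.5)/4-.5+70)
    for z in(.09,.116,.15):print(n,(o+d*(z-o[2])/d[2]).round(4))
E
```

```text
botR [0.5266 0.1225 0.09  ]
botR [0.5359 0.1051 0.116 ]
botR [0.548  0.0823 0.15  ]
botL [0.4491 0.1099 0.09  ]
botL [0.4609 0.0929 0.116 ]
botL [0.4764 0.0707 0.15  ]
topR [0.5087 0.1719 0.09  ]
topR [0.5186 0.1529 0.116 ]
topR [0.5315 0.128  0.15  ]
```

Request:
{"name": "jog_arm", "arguments": {"delta_pos": [[0, 0, -0.5], [0, 0, -0.8], [0, 0, -0.8]], "turn": [0, 0, 0], "grip": [0.45, 0.45, 0.45]}}

```text
time_s: 4.0
position: [0.5102, 0.1592, 0.0373]
tcp_rot: [[-0.999, -0.034, -0.001], [-0.034, 0.999, -0.0], [0.001, -0.0, -1.0]]
force: [0.0, 0.3, -0.3]
opening: 0.546
grasp_force: 0.0
```

The wrist and scene views agree that the real fingertips are about 35 mm higher than the reported TCP, which explains the lack of contact force. I'll continue down in small steps, watching the force.

Request:
{"name": "jog_arm", "arguments": {"delta_pos": [[0, 0, -0.5], [0, 0, -1.0], [0, 0, -1.4], [0, 0, -1.4]], "turn": [0, 0, 0, 0], "grip": [0.45, 0.45, 0.45, 0.45]}}

```text
time_s: 4.5
position: [0.509, 0.1593, 0.0234]
tcp_rot: [[-0.999, -0.034, -0.003], [-0.034, 0.999, -0.0], [0.003, -0.0, -1.0]]
force: [-3.5, 1.0, 4.9]
opening: 0.549
grasp_force: 2.2
```

Contact is confirmed at 4.9 N upward. Completing the press.

Request:
{"name": "jog_arm", "arguments": {"delta_pos": [[0, 0, -0.5], [0, 0, -0.9], [0, 0, -1.2], [0, 0, -1.2], [0, 0, -1.2], [0, 0, -1.2], [0, 0, -1.2], [0, 0, -1.2]], "turn": [0, 0, 0, 0, 0, 0, 0, 0], "grip": [0.45, 0.45, 0.45, 0.45, 0.45, 0.45, 0.45, 0.45]}}

```text
time_s: 5.5
position: [0.5069, 0.1593, 0.013]
tcp_rot: [[-0.999, -0.035, -0.006], [-0.035, 0.999, -0.0], [0.006, -0.0, -1.0]]
force: [-8.2, 0.3, 16.4]
opening: 0.55
grasp_force: 9.1
```

```bash
python3 - <<'E'
from h import *
w=capture("wrist");t=capture("scene")
a=cv2.resize(w["color"][60:300,130:390],(420,388),interpolation=cv2.INTER_CUBIC)
b=cv2.resize(t["color"][90:215,210:330],(372,388),interpolation=cv2.INTER_CUBIC)
cv2.imwrite("pics/m2.png",np.hstack([a,b]))
E
```

```text
(no output)
```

View pics/m2.png

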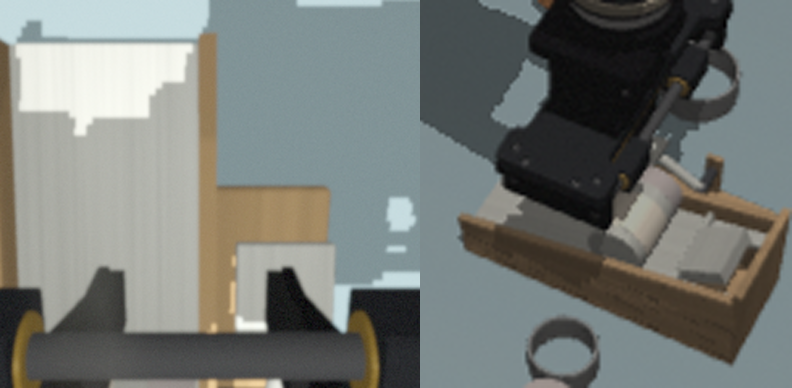

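The scene half shows the key pressed (plate raised behind the tin) and the tin stopped in the chute against the finger at about (640,220). I'll hold briefly, confirm it's still, then hand in.

Request:
{"name": "jog_arm", "arguments": {"delta_pos": [[0, 0, 0], [0, 0, 0], [0, 0, 0], [0, 0, 0]], "turn": [0, 0, 0, 0], "grip": [0.45, 0.45, 0.45, 0.45]}}

```text
time_s: 6.1
position: [0.5069, 0.1593, 0.013]
tcp_rot: [[-0.999, -0.035, -0.006], [-0.035, 0.999, -0.0], [0.006, -0.0, -1.0]]
force: [-8.0, -0.6, 17.0]
opening: 0.548
grasp_force: 9.1
```

```bash
python3 - <<'E'
from h import *
t=capture("scene");b=cv2.resize(t["color"][90:215,210:330],(372,388),interpolation=cv2.INTER_CUBIC)
a=cv2.imread("pics/m2.png")[:,420:]
d=cv2.absdiff(cv2.GaussianBlur(a,(9,9),0),cv2.GaussianBlur(b,(9,9),0)).max(2);print("changed px",(d>25).sum())
# tin end-face centre (rack frame)
o,r=ray(t,210+(625-420)/3.1,90+245/3.1); R=np.array([[.9994,-.0349],[.0349,.9994]])
y=-.031
for z in(.055,.06,.065):
    P=o+r*(z-o[2])/r[2]; print(z,R.T@(P[:2]-[.5262,.1283]))
E
```

```text
changed px 0
0.055 [ 0.01377231 -0.01798561]
0.06 [ 0.01528852 -0.02117409]
0.065 [ 0.01680472 -0.02436257]
```

The picture hasn't changed, and the tin sits at rack x ≈ 15 mm as expected.

```bash
python3 -c "
from rig import *
print(hand_in())"
```

```text
the job is handed in; nothing more can be done
None
```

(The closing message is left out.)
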